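# Set the length stop and butt the work against it

## Robot

A 7-joint arm with a two-finger parallel gripper is mounted at the origin on a cart in front of the work surface, level with it; the furniture and walls round the work are solid. World frame = base frame: x ahead of the robot, y to its left, z up, the work surface at z = 0. Lengths are in m, angles in rad, forces in N, time in s.
With the tool pointing down it reaches from about 0.4 to 0.85 m from the base axis. Payload 10.4 kg.
Tool frame: the origin (TCP) lies on the centre line of the jaws, within the pads' length; the fingertips stand 14 mm ahead of it and the grasp point (between the pads) lies 5 mm behind it (manip.tip_reach is the distance from the TCP to the fingertips, in m); z points along the fingers, y is the line along which they close (so a half turn about z gives the same grasp; the last joint's range is limited). The gripper opens to 85 mm and grips with 20 to 120 N. Pads are 22 mm wide; open, the fingers measure 114 mm over their backs; the gripper's body (76 mm by 85 mm) begins 54 mm behind the grasp point. The pads swing forward as they close: fully open they stand 13 mm farther back than shut.
Start: joints at [-1.35, 0.332, -0.065, 1.46, 0.022, 1.35, -0.088], TCP at [0.151, 0.607, 0.245] pointing down, gripper open.
Joint ranges: [-2.6, 2.6], [-0.5, 2.12], [-1.47, 1.34], [0.16, 2.42], [-1.27, 4.41], [0.06, 2.06], [-2.6, 2.6]. Speed limits (rad/s): [2.22, 2.22, 2.79, 2.79, 3.14, 3.14, 3.14].

## Interface

Orientations are given as a unit quaternion [x, y, z, w].
In Python, from workcell import manip gives the robot as it stands.
- The arm moves only by the shell command python3 -m pendant 'ROWS' [FORCE]. ROWS is JSON, a list of rows, each a list of 7 numbers: the shift along the tool's x, y, z in units of 50 mm (1.0 is 50 mm), then the turn, a rotation vector about the tool's x, y, z in units of 8 degrees (1.0 is 8 degrees), then the opening, from -1 (shut) to 1 (fully open), so that 0 is half open. In form: [[dx, dy, dz, ax, ay, az, jaw], ...]. A call has exactly 10 rows; each row is the pose to reach, as a shift and turn from the pose commanded when the call began, along the tool's axes at that moment; what a row does not reach only later rows make up. A row lasts 1/8 s, in which the tool goes at most 62.5 mm and 10.7 degrees, less where a joint would pass 70% of its speed; a pose out of reach is approached as far as the arm can. A call with a gripper value outside its range is refused whole. The fingers move at their own pace and stop on an object; FORCE is the grip in N (left out, the last holds). Time passes only in rows, so rows that repeat a pose let the fingers close, or fill a call up. It gives the time, the measured TCP pose, the force, the opening and the grip force at its end, in the units of the state.
- manip.get_obs(): the state, without advancing time (a new reading comes with each control period).
- manip.camera(name): name is "side" or "top"; returns (picture, depth): 420x560x3 uint8, red, green, blue; 420x560 float32, m along the optical axis (not along the pixel's ray), 0 where there is no reading.
- manip.get_calibration(name): a dict with "fx", "fy", "cx", "cy" (pixels), "xyz" and "orientation" of the camera in the world. Camera axes: x right, y up, looking along -z (the intrinsics and any distortion apply to the point x, -y, -z); pixel columns grow to the right and rows downward; lengths in m; the calibration is good to about 2 mm. A picture is of the moment at which its call begins. get_calibration takes no time and is no camera call.
- manip.hand_in(): hands the job in; it is judged then, once.
Trained networks look in the newest picture that a camera, given by its name, has taken for a name from the list of things; names that differ only in an ending like _2 or _b are one class to them, and where a whole thing is asked for, a point or a joint stands for the part that bears it (a point fixed in the world has none). Each returns a list of dicts, best first, with "p" (0 to 1); they miss things now and then, are a little off and sometimes report something else, mostly with a low value. They report only what shows in the picture. A call takes as long as a camera call. They do not tell look-alikes from the thing itself.
- manip.find_in(thing, camera): "box" ([left, top, right, bottom] in pixels, round what is visible of it).
- manip.trace(thing, camera): "pixels" (420x560 bool, what is visible of it) and "box" ([left, top, right, bottom] in pixels, round what is visible of it).
- manip.tip_of(thing, camera): "pixel" ([column, row] in pixels: a listed point, or the origin of a listed thing).
The state is a dict: "clock": time; "joint_pos": joint angles; "joint_velocities": joint speeds; "tau": joint torques, N m; "position": TCP position; "ee_rot": TCP orientation; "ft_force": force on the tool from outside, world axes, zero at the start; "torque": the same for the moment, N m; "grip_width": opening from 0.0 (shut) to 1.0 (fully open); "grasp_force": force on a finger pad.
Only numpy, scipy, OpenCV 4.12 (cv2) and the standard library are available. Lean on these libraries where they do the work, as an engineer would, in place of code of your own. Each camera call takes 0.05 s, during which the arm holds its last target. There are 200 camera calls.

## Task

Get the piece of wood ready for sawing to length, only by pushing gently; do not lift, tip or squeeze it. Push the length stop along the fence of the sawing board until its spring plunger clicks into the notch of the steel plate on top of the fence. Then push the wood so that it lies flat along the fence with its end butted up to the stop, the stop still clicked into its notch, and leave the other things on the bench undisturbed.

Things in the scene. Friction and masses are not known exactly. Their poses are not given: they have to be found in the camera images.
- saw_board: Sawing board fixed to the bench: plywood base 180 (x) x 360 (y) x 18 mm, aluminium fence along its far side. Origin: centre of the base's underside; x points to the fence, y along it (to the robot's left at yaw 0), z up. Base top z = 18 mm. Fence x = 50 (front face, robot's side) to 70 mm, top z = 53 mm, as long as the base; 3 mm saw slot at y = 60 mm, going on as a dark line across the base.
- length_stop (a joint): Travel of the stop along the fence, 0 to 0.17 m; 0: its centre at y = -140 mm of the board, growing to +y. Starts at 0 to 0.03, on the -y side of the click plate. Drag about 1.5 N; its spring plunger needs about 4 N up the plate's ramp, then the force drops as it falls into the notch and centres itself; about 10 N forces it out either way. If pushed too far it can be pushed back.
- stop_outer (a point): Centre of the stop's outer side (-y), to be pushed towards +y: flat upright face 44 mm wide (x), 61 to 87 mm above the bench; this point is 72 mm above the bench, over the middle of the fence. The stop is an aluminium block 34 mm long (y) riding over the fence, with the plunger's black round knob, 18 mm wide, on top up to 107 mm (5 mm more while raised). Axes as the board's.
- stop_face (a point): On the stop's inner side (+y), the upright face that the wood's end must meet. This point: foot of the fence's front face, at the height of the base's top. The face reaches 50 mm out from the fence towards the robot (x = -50 to 0 mm from here) and from 2 to 61 mm above the base. Axes as the board's.
- plunger (a point): Tip of the stop's spring plunger when fully down, under the middle of the stop, 0.5 mm above the fence's top. The plunger is in the notch when this point and notch have the same y along the board. Axes as the board's.
- notch (a point): Middle of the V notch in the click plate, a formed dark steel strip 60 mm long (y), 16 mm wide, fixed on top of the fence somewhere from y = -55 to -5 mm (notch middle) of the board. From either end it ramps up to 5 mm above the fence (58 mm above the bench); this point is level with its highest part. Notch 11 mm wide at its mouth. Axes as the board's.
- work_block: The wood to be sawn: plain block 64 (x) x 110 (y) x 38 (z) mm, 0.1 to 0.2 kg, loose on the base in front of the fence, to the left (+y) of where the stop will stand. Origin: centre of its underside; its y axis is along the fence to 0.2 rad at the start. When butted, its centre is 55 mm in y from stop_face and 32 mm from the fence's front face.
- pencil: Bystander: pencil, 7 x 142 x 7 mm, loose on the front right of the sawing board. Origin: centre of its underside, lying along its y.
- tape_measure: Bystander: yellow tape measure, 36 x 78 x 64 mm, standing loose on the bench near the board's right end. Origin: centre of its underside.
- square_stick: Bystander: short square offcut of wood, 42 x 85 x 42 mm, loose on the bench off the board's left end. Origin: centre of its underside.
Things that resemble listed ones, but are neither listed nor needed, are in the scene too. Leave any purple look-alike of the work_block alone.

How it is judged:
By the outcome, as a careful person would: the job done as asked, in the order asked, and still so for the second after the job is handed in, with the robot touching nothing.
It also fails if it takes over 67 s, if anything falls off the work surface, if the arm or the gripper's body presses on something with over 40 N, if the wrist force passes 120 N, or if a joint passes its speed limit or range.

## Working session

There is one attempt and no reset: what is moved stays moved. The work goes in short steps, Python scripts to look and compute and a shell command to move; the robot and the scene stay as the last step left them, time stands still between calls to the robot, and variables do not carry over. Pictures are saved under pics/ and viewed, at most 10 in all, crops included, and the job is handed in when it is done.

```bash
mkdir -p pics; ls; cat > h.py <<'E'
import numpy as np, cv2
from scipy.spatial.transform import Rotation as R
from workcell import manip
def ray(cam,u,v):
    k=manip.get_calibration(cam); M=R.from_quat(k["orientation"]).as_matrix()
    return np.array(k["xyz"]), M@np.array([(u-k["cx"])/k["fx"],-(v-k["cy"])/k["fy"],-1.])
def at_z(cam,u,v,z):
    o,d=ray(cam,u,v); return o+d*(z-o[2])/d[2]
def cloud(cam,depth):
    k=manip.get_calibration(cam); M=R.from_quat(k["orientation"]).as_matrix()
    v,u=np.mgrid[:420,:560]
    P=np.stack([(u-k["cx"])/k["fx"]*depth,-(v-k["cy"])/k["fy"]*depth,-depth],-1)
    return P@M.T+np.array(k["xyz"])
E
python3 - <<'E'
from h import *
for c in("top","side"):
    k=manip.get_calibration(c); print({a:(np.round(b,3).tolist() if not isinstance(b,str) else b) for a,b in k.items()})
    p,d=manip.camera(c); np.savez(f"{c}.npz",p=p,d=d); cv2.imwrite(f"pics/{c}0.png",p[:,:,::-1])
    for t in("saw_board","work_block","pencil","tape_measure","square_stick"):
        print(c,t,[(np.round(r["box"]).tolist(),round(r["p"],2)) for r in manip.find_in(t,c)][:4])
    for t in("saw_board","stop_outer","stop_face","plunger","notch","work_block"):
        print(c,t,[(np.round(r["pixel"],1).tolist(),round(r["p"],2)) for r in manip.tip_of(t,c)][:3])
o=manip.get_obs();print(o["clock"],o["position"],o["ee_rot"],o["ft_force"],o["grip_width"],manip.tip_reach)
E
```

```text
pics
{'fx': 530.321, 'fy': 530.321, 'cx': 278.851, 'cy': 201.217, 'xyz': [0.382, 0.046, 1.353], 'orientation': [0.029, -0.039, -0.696, 0.716]}
top saw_board []
top work_block [([205.0, 208.0, 249.0, 237.0], 0.85), ([130.0, 151.0, 175.0, 204.0], 0.6)]
top pencil []
top tape_measure [([346.0, 199.0, 374.0, 224.0], 0.56)]
top square_stick [([139.0, 226.0, 178.0, 264.0], 0.69), ([300.0, 169.0, 318.0, 206.0], 0.49)]
top saw_board [([266.8, 214.7], 0.65)]
top stop_outer [([314.8, 173.8], 0.72)]
top stop_face [([299.1, 185.8], 0.56)]
top plunger [([310.4, 178.0], 0.66), ([159.7, 247.4], 0.32)]
top notch [([280.3, 183.4], 0.69)]
top work_block [([153.3, 178.3], 0.86), ([227.5, 223.8], 0.64)]
{'fx': 497.545, 'fy': 497.545, 'cx': 278.946, 'cy': 208.406, 'xyz': [0.286, -0.921, 0.56], 'orientation': [0.528, -0.056, -0.078, 0.844]}
side saw_board [([218.0, 187.0, 353.0, 289.0], 0.96)]
side work_block [([267.0, 166.0, 311.0, 192.0], 0.74), ([238.0, 190.0, 279.0, 225.0], 0.66)]
side pencil [([246.0, 241.0, 285.0, 268.0], 0.74)]
side tape_measure [([284.0, 264.0, 330.0, 309.0], 0.63)]
side square_stick [([212.0, 174.0, 238.0, 200.0], 0.56)]
side saw_board [([279.3, 238.4], 0.73)]
side stop_outer [([329.7, 231.2], 0.57)]
side stop_face [([316.7, 249.0], 0.78)]
side plunger [([326.1, 238.4], 0.89)]
side notch [([311.7, 222.0], 0.45)]
side work_block [([288.9, 183.7], 0.86), ([260.5, 213.5], 0.72)]
1.2 [0.15084263 0.60651831 0.24530795] [ 1.21601035e-01  9.92579059e-01  2.71417722e-06 -3.02829360e-06] [ 0.1209349  -0.02827417  0.51404576] 1.0023270032805704 0.014
```

```bash
python3 - <<'E'
from h import *
p=np.load("top.npz")["p"];s=np.load("side.npz")["p"]
a=cv2.resize(p[110:310,110:400],None,fx=2.75,fy=2.75,interpolation=cv2.INTER_CUBIC)
cv2.imwrite("pics/topc.png",a[:,:,::-1])
a=cv2.resize(s[140:320,190:400],None,fx=3.3,fy=3.3,interpolation=cv2.INTER_CUBIC)
cv2.imwrite("pics/sidec.png",a[:,:,::-1])
E
```

```text
(no output)
```

View pics/topc.png

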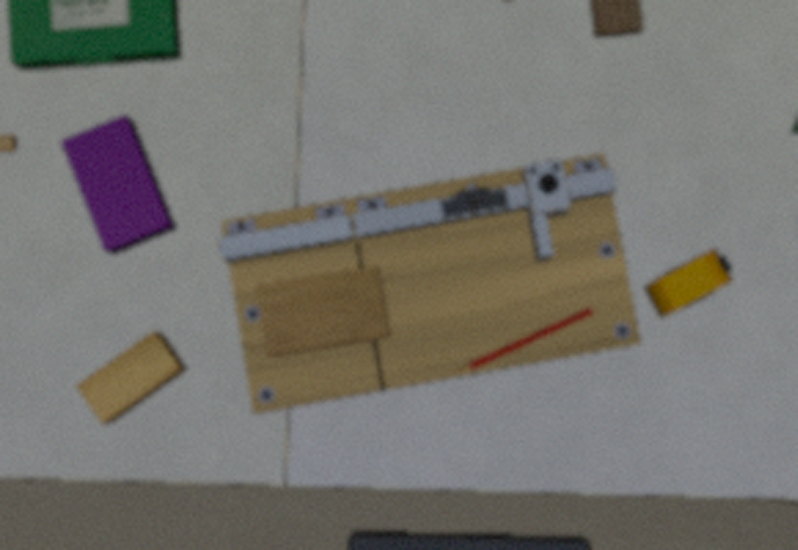

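View pics/sidec.png

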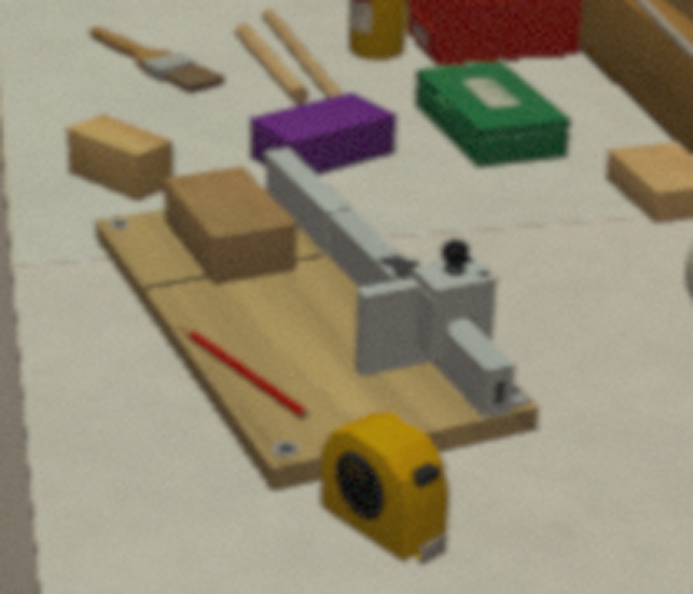

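The top view shows the wood block at full-image px (227,223) on the board. The purple look-alike is at (153,178), off the board. The click plate is at about (281,183), the stop at about (310,180), the pencil near (303,235) and the tape measure near (360,212). The plain brown block lying on the base is the work_block, and the enlarged crop confirms it.

```bash
python3 - <<'E'
from h import *
f=np.load("top.npz");P=cloud("top",f["d"]);p=f["p"]
z=P[...,2]
print("bench z",np.median(z[280:285,230:330]),"std",np.std(z[280:285,230:330]), "base",np.median(z[205:215,265:290]))
manip.camera("top")
hsv=cv2.cvtColor(p,cv2.COLOR_RGB2HSV)
# board wood mask
sub=np.zeros(z.shape,bool);sub[160:262,188:346]=1
wood=(hsv[...,1]>70)&(hsv[...,0]<30)&sub
tr=manip.trace("work_block","top")
for r in tr[:3]:
    m=r["pixels"]
    if r["box"][0]<190: continue
    c=cv2.findContours(m.astype(np.uint8),0,2)[0];c=max(c,key=cv2.contourArea)
    pts=np.array([at_z("top",*q[0],.056)[:2] for q in c]);print("blk",r["p"],r["box"],cv2.minAreaRect((pts*1000).astype(np.float32)))
m2=wood&(np.abs(z-.056)<.008)
print("blk z",m2.sum())
# whole board via all non-bench
grey=(hsv[...,1]<60)
fence=sub&grey&(np.abs(z-.053)<.01)
q=(P[fence][:,:2]*1000).astype(np.float32); print("fence",fence.sum(),cv2.minAreaRect(q),cv2.fitLine(q,cv2.DIST_HUBER,0,.01,.01).ravel(), q[:,1].min(),q[:,1].max())
# saw board corners from picture (crop px /2.75+110)
F=lambda x,y:(x/2.75+110,y/2.75+110)
for n,c,h in(("base FL",(255,412),.018),("base FR",(638,343),.018),("base BR",(606,154),.018),("base BL",(222,220),.018),("fence L front",(224,260),.053),("fence R front",(614,190),.053),("slot front",(382,388),.018)):
    print(n,np.round(at_z("top",*F(*c),h)*1000,1))
for c,pts in{"top":dict(stop_outer=(314.8,173.8,.072),stop_face=(299.1,185.8,.018),plunger=(310.4,178,.0535),notch=(280.3,183.4,.058),knob=(*F(548,183),.107),saw_board=(266.8,214.7,0)),"side":dict(stop_outer=(329.7,231.2,.072),stop_face=(316.7,249,.018),plunger=(326.1,238.4,.0535),notch=(311.7,222,.058),saw_board=(279.3,238.4,0))}.items():
    for n,v in pts.items(): print(c,n,np.round(at_z(c,*v)*1000,1))
for c,b,h in(("top",(360,211),.064),("top",(303,233),.02)): print(np.round(at_z(c,*b,h)*1000))
np.save("zt.npy",z)
E
```

```text
bench z -0.0005077384593441536 std 0.08548075967417833 base 0.017608207648862395
blk 0.8 [201.8, 207.4, 248.4, 237.7] ((449.30810546875, 155.89999389648438), (64.7514877319336, 110.71218872070312), 11.338695526123047)
blk 0.4 [191.2, 164.1, 345.5, 259.9] ((477.372314453125, 61.03239440917969), (182.1797637939453, 360.50897216796875), 11.439593315124512)
blk z 1172
fence 1127 ((517.4631958007812, 67.72369384765625), (79.0897445678711, 360.2518615722656), 13.291488647460938) [ 2.0581929e-01 -9.7859001e-01  5.3610297e+02  8.6249054e+01] -103.76512 250.41165
base FL [357.4 215.   18. ]
base FR [ 429.7 -132.3   18. ]
base BR [603.8 -99.8  18. ]
base BL [531.9 252.4  18. ]
fence L front [492.1 243.7  53. ]
fence R front [ 565.4 -103.8   53. ]
slot front [382.3 100.5  18. ]
top stop_outer [574.4 -56.3  72. ]
top stop_face [550.6 -21.3  18. ]
top plunger [566.4 -47.   53.5]
top notch [550.2  27.1  58. ]
top knob [562.2 -40.5 107. ]
top saw_board [476.1  58.6   0. ]
side stop_outer [566.  -56.8  72. ]
side stop_face [547.  -33.5  18. ]
side plunger [560.4 -53.   53.5]
side notch [546.9  15.7  58. ]
side saw_board [483.2  57.2   0. ]
[ 487. -169.   64.]
[431. -34.  20.]
```

```bash
python3 -m pendant '[[-0.6,-0.6,0,0,0,0,-1],[-1.4,-1.4,0,0,0,0,-1],[-2.2,-2.2,0,0,0,0,-1],[-3,-3,0,0,0,0,-1],[-3.8,-3.8,0,0,0,0,-1],[-4.6,-4.6,0,0,0,0,-1],[-5.4,-5.4,0,0,0,0,-1],[-6.2,-6.2,0,0,0,0,-1],[-7,-7,0,0,0,0,-1],[-7.6,-7.6,0,0,0,0,-1]]'
python3 - <<'E'
from h import *
f=np.load("top.npz");p=f["p"]
C=np.array([480,59.]);a=np.radians(11.7);ux=np.array([np.cos(a),np.sin(a)]);uy=np.array([-ux[1],ux[0]])
g=cv2.cvtColor(p,cv2.COLOR_RGB2GRAY)
# dark pixels of plate, along fence top
k=manip.get_calibration("top")
pts=[]
for v in range(172,192):
  for u in range(262,304):
    q=at_z("top",u,v,.056)[:2]*1000-C; x,y=q@ux,q@uy
    if 53<x<67: pts.append((round(y/3)*3,g[v,u]))
pts=np.array(pts)
print([(int(y),int(pts[pts[:,0]==y,1].mean())) for y in np.unique(pts[:,0])])
for n,(u,v),h in(("knob",(548,183),.107),("pencilL",(470,367),.02),("pencilR",(592,312),.02)):
    q=at_z("top",u/2.75+110,v/2.75+110,h)[:2]*1000-C;print(n,q@ux,q@uy)
E
```

```text
clock: 2.55
position: [0.4289, 0.1438, 0.2457]
ee_rot: [0.122, 0.992, 0.0, 0.0]
ft_force: [0.8, 0.6, 0.4]
grip_width: -0.002
grasp_force: 0.0
[(-102, 108), (-99, 100), (-96, 107), (-93, 115), (-90, 114), (-87, 114), (-84, 116), (-81, 101), (-78, 71), (-75, 53), (-72, 55), (-69, 53), (-66, 51), (-63, 47), (-60, 53), (-57, 53), (-54, 50), (-51, 42), (-48, 43), (-45, 49), (-42, 54), (-39, 52), (-36, 48), (-33, 50), (-30, 53), (-27, 55), (-24, 54), (-21, 79), (-18, 104), (-15, 116), (-12, 116), (-9, 117), (-6, 117), (-3, 115), (0, 115), (3, 115)]
knob 60.31780905403417 -114.08421949741641
pencilL -82.60562197242854 -21.791288257149255
pencilR -52.79268417631814 -140.6505542515734
```

```bash
python3 -m pendant '[[-0.7,-0.7,0,0,0,-0.8,-1],[-1.5,-1.5,0,0,0,-1.6,-1],[-2.3,-2.3,0,0,0,-2.4,-1],[-3.1,-3.1,0,0,0,-3.21,-1],[-3.95,-3.94,0,0,0,-3.21,-1],[-3.95,-3.94,0.8,0,0,-3.21,-1],[-3.95,-3.94,1.6,0,0,-3.21,-1],[-3.95,-3.94,2.4,0,0,-3.21,-1],[-3.95,-3.94,3.0,0,0,-3.21,-1],[-3.95,-3.94,3.1,0,0,-3.21,-1]]'
python3 - <<'E'
from h import *
P=[manip.camera(c)[0] for c in("top","side")]
a=cv2.resize(P[0][140:260,240:380],(400,343),interpolation=cv2.INTER_CUBIC);b=cv2.resize(P[1][160:300,250:400],(400,373),interpolation=cv2.INTER_CUBIC)
im=np.zeros((373,800,3),np.uint8);im[:343,:400]=a;im[:,400:]=b
cv2.imwrite("pics/m1.png",im[:,:,::-1]);print(manip.get_obs()["position"],manip.get_obs()["ee_rot"])
E
```

```text
clock: 3.8
position: [0.5708, -0.0926, 0.0886]
ee_rot: [-0.102, 0.995, 0.0, -0.002]
ft_force: [-1.0, 0.1, 0.3]
grip_width: -0.002
grasp_force: 0.0
[ 0.57215593 -0.09286232  0.0906664 ] [-1.01991203e-01  9.94785300e-01 -3.46829366e-05 -2.53785672e-05]
```

View pics/m1.png

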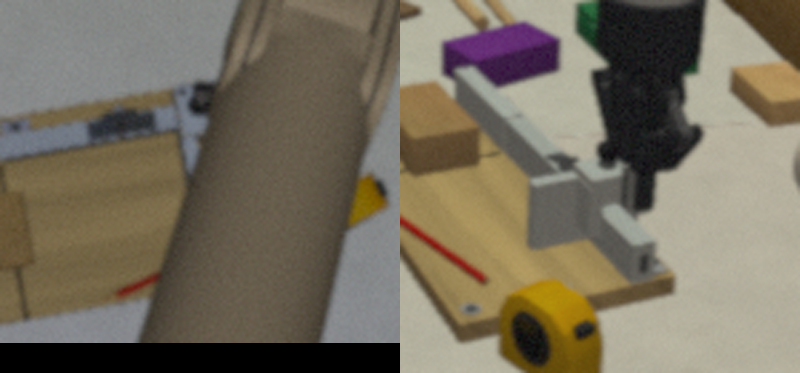

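```bash
python3 -m pendant '[[0,0.0,0.12,0,0,0,-1],[0,0.0,0.22,0,0,0,-1],[0,0.1,0.22,0,0,0,-1],[0,0.2,0.22,0,0,0,-1],[0,0.3,0.22,0,0,0,-1],[0,0.4,0.22,0,0,0,-1],[0,0.5,0.22,0,0,0,-1],[0,0.6,0.22,0,0,0,-1],[0,0.7,0.22,0,0,0,-1],[0,0.8,0.22,0,0,0,-1]]'
```

```text
clock: 5.15
position: [0.5639, -0.0534, 0.0793]
ee_rot: [-0.102, 0.995, -0.0, 0.0]
ft_force: [1.1, -1.8, 1.2]
grip_width: -0.003
grasp_force: 0.9
```

```bash
cat > look.py <<'E'
from h import *
import sys
C=np.array([480,59.]);a=np.radians(11.7);ux=np.array([np.cos(a),np.sin(a)]);uy=np.array([-ux[1],ux[0]])
B=lambda w:np.round([(w[:2]*1000-C)@ux,(w[:2]*1000-C)@uy],1)
if __name__=="__main__":
    for c in sys.argv[1].split(","):
        manip.camera(c)
        for t,h in(("stop_face",.018),("plunger",.0535),("notch",.058),("stop_outer",.072)):
            print(c,t,[(B(at_z(c,*r["pixel"],h)).tolist(),round(r["p"],2)) for r in manip.tip_of(t,c)[:1]])
    o=manip.get_obs();print(o["clock"],"tcp",B(o["position"]),o["position"][2],"f",np.round([o["ft_force"][:2]@ux,o["ft_force"][:2]@uy,o["ft_force"][2]],2))
E
python3 look.py side
```

```text
side stop_face [([43.2, -86.3], 0.92)]
side plunger [([51.4, -112.7], 0.88)]
side notch []
side stop_outer [([66.6, -109.0], 0.71)]
5.4 tcp [  59.2 -127. ] 0.07922550008935615 f [ 0.34 -0.15 -0.06]
```

```bash
python3 -m pendant '[[0,0.07,0,0,0,0,-1],[0,0.14,0,0,0,0,-1],[0,0.21,0,0,0,0,-1],[0,0.28,0,0,0,0,-1],[0,0.35,0,0,0,0,-1],[0,0.42,0,0,0,0,-1],[0,0.49,0,0,0,0,-1],[0,0.56,0,0,0,0,-1],[0,0.63,0,0,0,0,-1],[0,0.66,0,0,0,0,-1]]'; python3 look.py side,top
```

```text
clock: 6.65
position: [0.5572, -0.0224, 0.0793]
ee_rot: [-0.102, 0.995, -0.001, 0.0]
ft_force: [0.2, -7.1, -1.3]
grip_width: 0.001
grasp_force: 3.0
side stop_face [([40.5, -66.8], 0.7)]
side plunger [([52.8, -68.0], 0.83)]
side notch [([-96.9, -140.3], 0.46)]
side stop_outer [([70.5, -69.1], 0.89)]
top stop_face []
top plunger []
top notch [([63.4, -55.9], 0.42)]
top stop_outer []
7.15 tcp [ 59.2 -94.5] 0.07927091849643826 f [-2.8  -4.07  0.7 ]
```

```bash
python3 -m pendant '[[0,0.02,0,0,0,0,-1],[0,0.04,0,0,0,0,-1],[0,0.06,0,0,0,0,-1],[0,0.08,0,0,0,0,-1],[0,0.1,0,0,0,0,-1],[0,0.1,0,0,0,0,-1],[0,0.1,0,0,0,0,-1],[0,0.1,0,0,0,0,-1],[0,0.1,0,0,0,0,-1],[0,0.1,0,0,0,0,-1]]'; python3 look.py side
```

```text
clock: 8.4
position: [0.5562, -0.0163, 0.0796]
ee_rot: [-0.102, 0.995, 0.0, 0.0]
ft_force: [-3.2, -3.9, 4.3]
grip_width: 0.002
grasp_force: 5.1
side stop_face [([55.7, -46.5], 0.65)]
side plunger [([50.9, -75.2], 0.62)]
side notch []
side stop_outer [([66.7, -64.0], 0.98)]
8.65 tcp [ 59.4 -89.1] 0.07959805699778692 f [-3.87 -3.89  3.89]
```

```bash
python3 -m pendant '[[0,0.02,0,0,0,0,-1],[0,0.04,0,0,0,0,-1],[0,0.06,0,0,0,0,-1],[0,0.06,0,0,0,0,-1],[0,0.06,0,0,0,0,-1],[0,0.06,0,0,0,0,-1],[0,0.06,0,0,0,0,-1],[0,0.06,0,0,0,0,-1],[0,0.06,0,0,0,0,-1],[0,0.06,0,0,0,0,-1]]'; python3 look.py side
```

```text
clock: 9.9
position: [0.5555, -0.0135, 0.0793]
ee_rot: [-0.102, 0.995, 0.0, 0.0]
ft_force: [-0.1, -0.4, 0.4]
grip_width: 0.0
grasp_force: 0.0
side stop_face [([46.5, -35.4], 0.88)]
side plunger [([53.0, -66.5], 0.87)]
side notch [([60.5, -50.8], 0.42)]
side stop_outer [([60.6, -71.4], 0.86)]
10.15 tcp [ 59.3 -86.3] 0.07929653006057773 f [0.27 0.23 0.95]
```

```bash
python3 -m pendant '[[0,-0.2,0,0,0,0,-1],[0,-0.4,0,0,0,0,-1],[0,-0.4,-0.8,0,0,0,-1],[0,-0.4,-1.6,0,0,0,-1],[0.3,0.1,-2,0,0,0,-0.5],[0.9,0.9,-2,0,0,0,0],[1.5,1.7,-2,0,0,0,0],[2.1,2.5,-2,0,0,0,0],[2.6,3.3,-2,0,0,0,0],[2.8,3.75,-2,0,0,0,0]]'; cat >> look.py <<'E'
    P=[manip.camera(c)[0] for c in("top","side")]
    a=cv2.resize(P[0][150:270,190:330],(400,343),interpolation=cv2.INTER_CUBIC);b=cv2.resize(P[1][160:300,230:380],(400,373),interpolation=cv2.INTER_CUBIC)
    im=np.zeros((373,800,3),np.uint8);im[:343,:400]=a;im[:,400:]=b
    cv2.imwrite(sys.argv[2],im[:,:,::-1])
E
python3 look.py side,top pics/m2.png
```

```text
clock: 11.4
position: [0.3791, 0.1425, 0.1795]
ee_rot: [-0.103, 0.995, 0.001, 0.0]
ft_force: [-0.1, -0.3, 0.2]
grip_width: 0.498
grasp_force: 0.0
side stop_face [([42.8, -37.5], 0.65)]
side plunger [([50.8, -70.6], 0.62)]
side notch [([55.6, -51.4], 0.63)]
side stop_outer [([69.8, -69.4], 0.94)]
top stop_face [([51.2, -29.0], 0.94)]
top plunger [([59.4, -56.6], 0.76)]
top notch [([58.0, -55.0], 0.42)]
top stop_outer [([65.7, -60.4], 0.89)]
11.9 tcp [-80.5 100.5] 0.17924408438141998 f [-0.21 -0.61 -0.23]
```

View pics/m2.png

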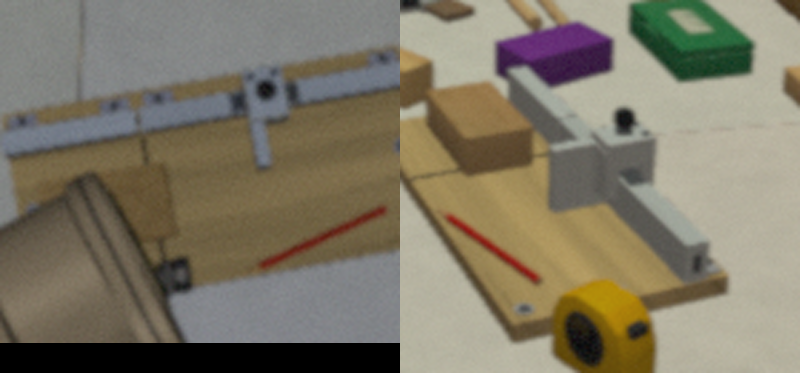

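```bash
python3 -m pendant '[[0,0,0.8,0,0,0,0],[0,0,1.6,0,0,0,0],[0,0,2.4,0,0,0,0],[0,0,2.74,0,0,0,0],[-0.1,0,2.74,0,0,0,0],[-0.2,0,2.74,0,0,0,0],[-0.3,0,2.74,0,0,0,0],[-0.4,0,2.74,0,0,0,0],[-0.5,0,2.74,0,0,0,0],[-0.6,0,2.74,0,0,0,0]]'
python3 - <<'E'
from look import *
p,d=manip.camera("side");P=cloud("side",d)
g=p.max(2)<60
w=P[...,:2]*1000-C
x,y=w@ux,w@uy
m=g&(abs(x-60)<25)&(abs(y+50)<30)&(P[...,2]>.088)&(P[...,2]<.125)
print(m.sum(),np.percentile(P[m][:,2],[5,50,95]),np.median(x[m]),np.median(y[m]),y[m].min(),y[m].max())
o=manip.get_obs();print(o["clock"],B(o["position"]),o["position"][2],o["ft_force"]@np.r_[ux,0],o["ft_force"]@np.r_[uy,0])
E
```

```text
clock: 13.25
position: [0.41, 0.1478, 0.0423]
ee_rot: [-0.102, 0.995, 0.0, -0.0]
ft_force: [-2.4, -0.5, 1.2]
grip_width: 0.499
grasp_force: 0.9
35 [0.09243685 0.10033578 0.10560103] 59.244692792553586 -57.27547552448166 -61.48015320782402 -49.23175954188658
13.3 [-50.  101.2] 0.042398992154112275 1.3537755371877072 0.6197074873648621
```

```bash
python3 -m pendant '[[-0.06,0,0,0,0,0,0],[-0.12,0,0,0,0,0,0],[-0.18,0,0,0,0,0,0],[-0.24,0,0,0,0,0,0],[-0.3,0,0,0,0,0,0],[-0.36,0,0,0,0,0,0],[-0.42,0,0,0,0,0,0],[-0.46,0,0,0,0,0,0],[-0.48,0,0,0,0,0,0],[-0.5,0,0,0,0,0,0]]'
```

```text
clock: 14.55
position: [0.4342, 0.1528, 0.0423]
ee_rot: [-0.102, 0.995, 0.0, -0.0]
ft_force: [-0.5, 0.0, 0.6]
grip_width: 0.501
grasp_force: 0.5
```

```bash
python3 -m pendant '[[-0.01,0,0,0,0,0,0],[-0.02,0,0,0,0,0,0],[-0.03,0,0,0,0,0,0],[-0.04,0,0,0,0,0,0],[-0.05,0,0,0,0,0,0],[-0.06,0,0,0,0,0,0],[-0.06,0,0,0,0,0,0],[-0.06,0,0,0,0,0,0],[-0.06,0,0,0,0,0,0],[-0.06,0,0,0,0,0,0]]'
```

```text
clock: 15.8
position: [0.4362, 0.1533, 0.0421]
ee_rot: [-0.102, 0.995, -0.0, -0.001]
ft_force: [-6.6, -1.4, 5.4]
grip_width: 0.497
grasp_force: 3.5
```

```bash
python3 -m pendant '[[0.3,0,0,0,0,0,0],[0.5,0,-0.3,0,0,0,0],[0.5,0.2,-1.3,0,0,0,-0.5],[0.1,1.0,-1.6,0,0,0,-1],[-0.4,1.7,-1.6,0,0,0,-1],[-0.86,1.95,-1.6,0,0,0,-1],[-0.86,1.95,-1.0,0,0,0,-1],[-0.86,1.95,-0.3,0,0,0,-1],[-0.86,1.95,0,0,0,0,-1],[-0.86,1.95,0,0,0,0,-1]]'
python3 - <<'E'
from look import *
for c in("top","side"):
    p,d=manip.camera(c)
    for r in manip.trace("work_block",c)[:2]:
        q=cv2.findContours(r["pixels"].astype(np.uint8),0,2)[0];q=max(q,key=cv2.contourArea)
        pts=np.array([B(at_z(c,*k[0],.056)) for k in q],np.float32);print(c,r["p"],np.round(r["box"]),cv2.minAreaRect(pts))
o=manip.get_obs();print(o["clock"],B(o["position"]),o["position"][2],o["ft_force"])
E
```

```text
clock: 17.05
position: [0.459, 0.2573, 0.042]
ee_rot: [-0.102, 0.995, -0.0, -0.0]
ft_force: [-0.1, -0.1, -0.2]
grip_width: 0.001
grasp_force: 0.0
top 0.97 [202. 196. 247. 229.] ((16.890804290771484, 100.90493774414062), (108.21123504638672, 66.22175598144531), 88.66614532470703)
top 0.57 [131. 154. 165. 189.] ((155.27333068847656, 266.8955078125), (69.07892608642578, 67.98754119873047), 12.690773963928223)
side 0.94 [250. 190. 291. 223.] ((4.178592681884766, 62.61415481567383), (175.3552703857422, 86.03754425048828), 89.67166900634766)
side 0.69 [266. 166. 310. 193.] ((107.42023468017578, 185.4687957763672), (151.49557495117188, 127.21393585205078), 10.457910537719727)
17.25 [ 21. 199.] 0.04359749884537025 [-0.20180868  0.10530308  0.74272534]
```

```bash
python3 -m pendant '[[0,-0.2,0,0,0,0,-1],[0,-0.4,0,0,0,0,-1],[0,-0.5,0,0,0,0,-1],[0,-0.6,0,0,0,0,-1],[0,-0.7,0,0,0,0,-1],[0,-0.8,0,0,0,0,-1],[0,-0.9,0,0,0,0,-1],[0,-1.0,0,0,0,0,-1],[0,-1.1,0,0,0,0,-1],[0,-1.2,0,0,0,0,-1]]'
python3 -m pendant '[[0,-0.1,0,0,0,0,-1],[0,-0.2,0,0,0,0,-1],[0,-0.3,0,0,0,0,-1],[0,-0.38,0,0,0,0,-1],[0,-0.46,0,0,0,0,-1],[0,-0.54,0,0,0,0,-1],[0,-0.62,0,0,0,0,-1],[0,-0.68,0,0,0,0,-1],[0,-0.72,0,0,0,0,-1],[0,-0.72,0,0,0,0,-1]]'
python3 look.py side,top pics/m3.png
```

```text
clock: 18.5
position: [0.4718, 0.1987, 0.0423]
ee_rot: [-0.102, 0.995, 0.0, 0.0]
ft_force: [-0.5, 2.3, 1.9]
grip_width: 0.001
grasp_force: 0.9
clock: 19.75
position: [0.479, 0.1633, 0.0422]
ee_rot: [-0.102, 0.995, -0.0, -0.0]
ft_force: [0.7, 0.3, -0.1]
grip_width: 0.0
grasp_force: 0.2
side stop_face [([44.8, -42.2], 0.95)]
side plunger [([55.5, -59.5], 0.9)]
side notch [([60.8, -48.3], 0.55)]
side stop_outer [([66.3, -72.6], 0.67)]
top stop_face [([52.0, -36.6], 0.77)]
top plunger [([55.7, -54.2], 0.89)]
top notch [([52.6, -54.5], 0.57)]
top stop_outer [([70.5, -65.8], 0.54)]
20.25 tcp [ 20.2 102.7] 0.04225241145732363 f [-0.32  0.17  0.  ]
```

View pics/m3.png

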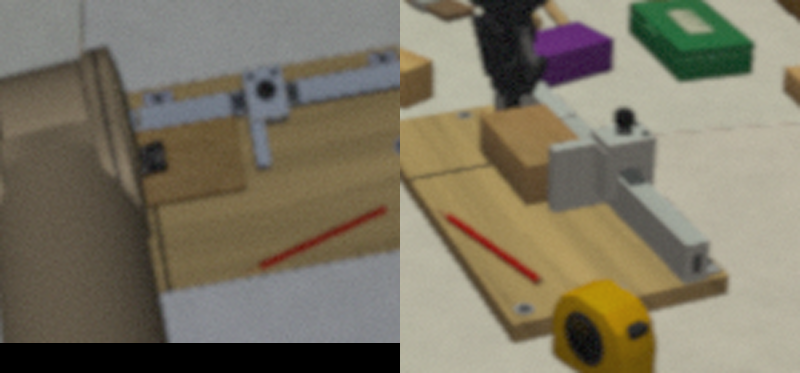

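The wood lies along the fence, with its end at crop (245,165) and the stop face at about (250,150), a gap of a few mm. The stop still sits centred on the plate. I'll close the gap slowly.

```bash
python3 -m pendant '[[0,-0.02,0,0,0,0,-1],[0,-0.04,0,0,0,0,-1],[0,-0.06,0,0,0,0,-1],[0,-0.08,0,0,0,0,-1],[0,-0.1,0,0,0,0,-1],[0,-0.12,0,0,0,0,-1],[0,-0.14,0,0,0,0,-1],[0,-0.14,0,0,0,0,-1],[0,-0.14,0,0,0,0,-1],[0,-0.14,0,0,0,0,-1]]'
```

```text
clock: 21.6
position: [0.4804, 0.1568, 0.0423]
ee_rot: [-0.102, 0.995, 0.0, -0.0]
ft_force: [0.7, 0.6, 0.3]
grip_width: -0.001
grasp_force: 0.0
```

```bash
python3 -m pendant '[[0,-0.01,0,0,0,0,-1],[0,-0.02,0,0,0,0,-1],[0,-0.03,0,0,0,0,-1],[0,-0.04,0,0,0,0,-1],[0,-0.04,0,0,0,0,-1],[0,-0.04,0,0,0,0,-1],[0,-0.04,0,0,0,0,-1],[0,-0.04,0,0,0,0,-1],[0,-0.04,0,0,0,0,-1],[0,-0.04,0,0,0,0,-1]]'
```

```text
clock: 22.85
position: [0.4808, 0.1548, 0.0423]
ee_rot: [-0.102, 0.995, 0.0, 0.0]
ft_force: [0.6, 0.6, -0.1]
grip_width: -0.001
grasp_force: 0.0
```

```bash
python3 -m pendant '[[0,-0.01,0,0,0,0,-1],[0,-0.02,0,0,0,0,-1],[0,-0.03,0,0,0,0,-1],[0,-0.04,0,0,0,0,-1],[0,-0.04,0,0,0,0,-1],[0,-0.04,0,0,0,0,-1],[0,-0.04,0,0,0,0,-1],[0,-0.04,0,0,0,0,-1],[0,-0.04,0,0,0,0,-1],[0,-0.04,0,0,0,0,-1]]'; python3 look.py top pics/m4.png
```

```text
clock: 24.1
position: [0.4812, 0.1529, 0.0423]
ee_rot: [-0.102, 0.995, 0.0, -0.0]
ft_force: [-0.7, 0.3, -0.5]
grip_width: -0.001
grasp_force: 0.0
top stop_face [([44.4, -39.9], 0.84)]
top plunger [([50.6, -54.5], 0.79)]
top notch [([58.5, -56.8], 0.64)]
top stop_outer [([66.2, -67.7], 0.69)]
24.35 tcp [20.3 91.7] 0.04230048454857091 f [ 0.84 -0.09  0.16]
```

View pics/m4.png

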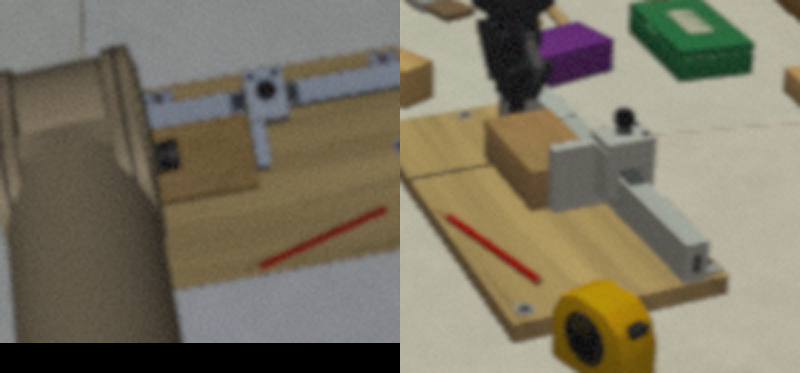

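```bash
for i in 1; do python3 -m pendant '[[0,-0.01,0,0,0,0,-1],[0,-0.02,0,0,0,0,-1],[0,-0.03,0,0,0,0,-1],[0,-0.03,0,0,0,0,-1],[0,-0.03,0,0,0,0,-1],[0,-0.03,0,0,0,0,-1],[0,-0.03,0,0,0,0,-1],[0,-0.03,0,0,0,0,-1],[0,-0.03,0,0,0,0,-1],[0,-0.03,0,0,0,0,-1]]'; done
```

```text
clock: 25.7
position: [0.4814, 0.152, 0.0423]
ee_rot: [-0.102, 0.995, 0.0, -0.0]
ft_force: [-3.0, 4.9, 0.3]
grip_width: 0.003
grasp_force: 2.6
```

```bash
python3 -m pendant '[[0,-0.01,0,0,0,0,-1],[0,-0.02,0,0,0,0,-1],[0,-0.02,0,0,0,0,-1],[0,-0.02,0,0,0,0,-1],[0,-0.02,0,0,0,0,-1],[0,-0.02,0,0,0,0,-1],[0,-0.02,0,0,0,0,-1],[0,-0.02,0,0,0,0,-1],[0,-0.02,0,0,0,0,-1],[0,-0.02,0,0,0,0,-1]]'
```

```text
clock: 26.95
position: [0.4813, 0.1516, 0.0423]
ee_rot: [-0.103, 0.995, 0.001, -0.0]
ft_force: [-2.9, 6.7, 0.5]
grip_width: -0.001
grasp_force: 3.7
```

```bash
python3 -m pendant '[[0,0.2,0,0,0,0,-1],[0,0.5,0,0,0,0,-1],[0,0.5,-0.8,0,0,0,-1],[0.3,0.3,-1.6,0,0,0,-0.5],[0.8,-0.4,-1.6,0,0,0,0],[1.3,-1.1,-1.6,0,0,0,0],[1.35,-1.16,-1.6,0,0,0,0],[1.35,-1.16,-0.8,0,0,0,0],[1.35,-1.16,-0.1,0,0,0,0],[1.35,-1.16,0,0,0,0,0]]'
python3 -m pendant '[[-0.05,0,0,0,0,0,0],[-0.1,0,0,0,0,0,0],[-0.16,0,0,0,0,0,0],[-0.22,0,0,0,0,0,0],[-0.28,0,0,0,0,0,0],[-0.34,0,0,0,0,0,0],[-0.38,0,0,0,0,0,0],[-0.4,0,0,0,0,0,0],[-0.4,0,0,0,0,0,0],[-0.4,0,0,0,0,0,0]]'; python3 look.py side pics/m5.png
```

```text
clock: 28.2
position: [0.4263, 0.0802, 0.0407]
ee_rot: [-0.102, 0.995, -0.001, -0.002]
ft_force: [-1.3, 0.3, 0.1]
grip_width: 0.498
grasp_force: 0.0
clock: 29.45
position: [0.4469, 0.084, 0.0423]
ee_rot: [-0.102, 0.995, 0.0, -0.0]
ft_force: [-0.7, -0.7, 0.6]
grip_width: 0.498
grasp_force: 0.0
side stop_face [([43.8, -35.9], 0.74)]
side plunger [([54.4, -66.1], 0.97)]
side notch [([63.4, -51.4], 0.48)]
side stop_outer [([57.3, -72.1], 0.94)]
29.7 tcp [-27.3  31.2] 0.04230504410019529 f [-0.19  0.44 -0.53]
```

```bash
python3 -m pendant '[[-0.01,0,0,0,0,0,0],[-0.02,0,0,0,0,0,0],[-0.03,0,0,0,0,0,0],[-0.04,0,0,0,0,0,0],[-0.05,0,0,0,0,0,0],[-0.06,0,0,0,0,0,0],[-0.06,0,0,0,0,0,0],[-0.06,0,0,0,0,0,0],[-0.06,0,0,0,0,0,0],[-0.06,0,0,0,0,0,0]]'
```

```text
clock: 31.05
position: [0.4499, 0.0846, 0.0423]
ee_rot: [-0.102, 0.995, 0.0, -0.0]
ft_force: [0.6, -0.1, 0.2]
grip_width: 0.502
grasp_force: 0.0
```

```bash
python3 -m pendant '[[-0.01,0,0,0,0,0,0],[-0.01,0,0,0,0,0,0],[-0.02,0,0,0,0,0,0],[-0.02,0,0,0,0,0,0],[-0.02,0,0,0,0,0,0],[-0.02,0,0,0,0,0,0],[-0.02,0,0,0,0,0,0],[-0.02,0,0,0,0,0,0],[-0.02,0,0,0,0,0,0],[-0.02,0,0,0,0,0,0]]'
```

```text
clock: 32.3
position: [0.4504, 0.0848, 0.0421]
ee_rot: [-0.102, 0.995, 0.0, -0.001]
ft_force: [-4.9, -0.1, 3.3]
grip_width: 0.503
grasp_force: 2.6
```

```bash
python3 -m pendant '[[0.2,0,0,0,0,0,0],[0.4,0,0,0,0,0,0],[0.4,0,-0.8,0,0,0,0],[0.4,0,-1.6,0,0,0,0],[0.4,0.5,-2.4,0,0,0,0],[0.4,1.4,-3,0,0,0,0],[0.4,2.4,-3,0,0,0,0],[0.4,3.4,-3,0,0,0,0],[0.4,4.4,-3,0,0,0,0],[0.4,5.2,-3,0,0,0,0]]'
python3 - <<'E'
from look import *
im=[]
for c,(r,s) in{"top":((155,235),(215,320)),"side":((185,265),(250,355))}.items():
    p,d=manip.camera(c); im.append(cv2.resize(p[r[0]:r[1],s[0]:s[1]],(400,305),interpolation=cv2.INTER_CUBIC))
    for k in manip.trace("work_block",c)[:1]:
        if c=="top":
            q=cv2.findContours(k["pixels"].astype(np.uint8),0,2)[0];q=max(q,key=cv2.contourArea)
            print(k["p"],cv2.minAreaRect(np.array([B(at_z(c,*t[0],.056)) for t in q],np.float32)))
    for t,h in(("stop_face",.018),("plunger",.0535),("notch",.058)):
        print(c,t,[B(at_z(c,*r["pixel"],h)) for r in manip.tip_of(t,c)[:1]])
cv2.imwrite("pics/fin.png",np.hstack(im)[:,:,::-1])
print(manip.get_obs()["clock"])
E
```

```text
clock: 33.55
position: [0.3776, 0.337, 0.1924]
ee_rot: [-0.103, 0.995, 0.0, 0.0]
ft_force: [0.2, 0.6, -0.0]
grip_width: 0.501
grasp_force: 0.0
0.92 ((17.733823776245117, 21.717731475830078), (66.50702667236328, 111.48746490478516), 0.279489129781723)
top stop_face [array([ 52.7, -35.5])]
top plunger [array([ 64.3, -58.7])]
top notch [array([ 65.2, -51.7])]
side stop_face [array([ 59.8, -23.9])]
side plunger [array([ 52. , -60.6])]
side notch [array([ 61. , -49.9])]
34.05
```

View pics/fin.png

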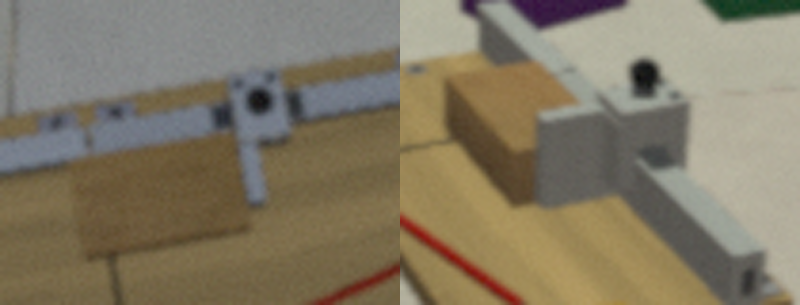

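```bash
python3 -c "
from workcell import manip; print(manip.hand_in())"
```

```text
the job is handed in; nothing more can be done
None
```

I pushed the stop until it clicked into its notch, then pushed the wood flat along the fence and butted it to the stop. I handed the job in at about 34 s, with the arm clear and the other things untouched.

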